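Swing the ultrasonic probe arm over the step block and lock it there

ROBOT

A 6-joint arm with a two-finger parallel gripper is mounted at the origin on the work surface. World frame = base frame: x ahead of the robot, y to its left, z up, the work surface at z = 0. Lengths are in mm, angles in degrees, forces in N, time in s.
With the tool pointing down it reaches from about 350 to 775 mm from the base axis. Payload 7.3 kg.
Tool frame: the origin (TCP) lies midway between the tips of the shut fingers; the grasp point (between the pads) lies 19 mm behind it; z points along the fingers, y is the line along which they close (so a half turn about z gives the same grasp; the last joint's range is limited). The gripper opens to 92 mm and grips with 3 to 60 N. Pads are 19 mm wide; open, the fingers measure 130 mm over their backs; the gripper's body (75 mm by 190 mm) begins 47 mm behind the grasp point.
Start: joints at [-74.255, 19.595, 87.324, -0, 73.075, -8.365], TCP at [214.481, -479.21, 226.741] pointing down, gripper open.
Joint ranges: [-145.02, 145.02], [-44.19, 115.74], [2.07, 154.8], [-57.11, 237.11], [16.16, 152.29], [-177.93, 177.93]. Speed limits (degrees/s): [147.25, 147.25, 180, 180, 180, 180].

INTERFACE

Orientations are given as a 3x3 rotation matrix whose columns are the frame's x, y, z axes.
In Python, from station import env gives the robot as it stands.
- The arm moves only by the tool servo_tool, never from a script. Its argument "motion" is a list of rows, each a list of 5 numbers: the gripper command: -1 is shut, 1 is fully open, values between are in proportion, then the shift along the tool's x, y, z in m, then the turn about the tool's z in rad. A call has exactly 10 rows; each row shifts and turns the commanded pose from where the row before left it, along the tool's axes as they then stand; what a row does not reach is not made up. A row lasts 1/8 s, in which the tool goes at most 62.5 mm and 10.7 degrees, less where a joint would pass 70% of its speed; a pose out of reach is approached as far as the arm can. A call is refused whole if a number of a shift passes 0.0625 or a number of a turn 0.188, either way. A call with a gripper value outside its range is refused whole. The fingers move at their own pace and stop on an object; "grip_force" is the grip in N (left out, the last holds). Time passes only in rows, so rows that do not move let the fingers close, or fill a call up. It gives the time, the measured TCP pose, the force, the opening and the grip force at its end, in the units of the state.
- env.read_state(): the state, without advancing time (a new reading comes with each control period).
- env.snapshot(name): name is "scene" or "side" or "wrist"; returns (picture, depth): 480x640x3 uint8, blue, green, red; 480x640 float32, mm along the optical axis (not along the pixel's ray), 0 where there is no reading.
- env.camera_info(name): a dict with "mtx" (3x3 intrinsics, pixels), "origin" and "rotation" of the camera in the world. Camera axes: x right, y up, looking along -z (the intrinsics and any distortion apply to the point x, -y, -z); pixel columns grow to the right and rows downward; lengths in mm; the calibration is good to about 2 mm. A picture is of the moment at which its call begins: read the wrist's pose just before it. camera_info takes no time and is no camera call; for the wrist camera it gives the pose at the moment of the call.
- env.sign_off(): hands the job in; it is judged then, once.
The state is a dict: "clock": time; "joint_pos": joint angles; "joint_vel": joint speeds; "joint_torque": joint torques, N m; "position": TCP position; "orientation": TCP orientation; "contact_force": force on the tool from outside, world axes, zero at the start; "ft_torque": the same for the moment, N m; "width": finger opening in mm; "grasp_force": force on a finger pad.
Only numpy, scipy, OpenCV 4.12 (cv2) and the standard library are available. Lean on these libraries where they do the work, as an engineer would, in place of code of your own. Each camera call takes 0.05 s, during which the arm holds its last target. There are 200 camera calls.

TASK

The probe arm of the ultrasonic test stand is parked at the side, locked by the spring plunger at its pivot. Pull the plunger up by its tee handle and turn it into its rest notch so that it stays up by itself, swing the arm over the stepped block, then turn the plunger back and let its pin drop fully home in that block's station, so that the arm is locked there. Leave the test blocks and everything else where they are.

Things in the scene. Friction and masses are not known exactly. Their poses are not given: they have to be found in the camera images.
- pivot (a point): axis of the arm's vertical hinge on the stand, at the height of the arm's bar (101 mm above the table). The stand is a grey bed 430 x 360 x 14 mm with a round pedestal; an index disc (176 mm across, upper face 86 mm above the table) turns with the arm, and a bracket on the robot's side holds the plunger over the disc's rim. The hub's top is at 122 mm.
- swing_grip (a point): middle of the upright black hand grip on the arm (22 mm across, from 118 to 170 mm above the table), 130 mm from the pivot; this point's x axis points outward along the arm. The arm's bar is 26 mm wide and 22 mm high, its top 112 mm above the table; the probe and its clamp at the end are no higher than 122 mm.
- probe_face (a point): lower face of the probe, 190 mm from the pivot, 76 mm above the table (12 mm above the highest step). At each station of the arm one of the two test blocks lies below it; the blocks may change places.
- probe_arm (a joint): swing of the arm from its parked place, clockwise seen from above: 0 rad parked, end stop at 2.75. The hinge stays where it is left (0.25 N m). The pin runs 72 mm from the pivot; the disc has a parking notch at 0 and two station notches, 13 mm wide for the 10 mm pin, in plates clamped on by hand: set anew each time, somewhere within 0.08 rad either side of 1.571 and of 2.531.
- plunger (a joint): lift of the spring plunger's pin: 0 m fully home in a notch, about 0.011 m when the pin rides on the disc between notches, 0.013 m in the rest notch, 0.0155 m needed to turn it between its slot and its rest notch, 0.0175 m upper stop. The spring pulls it down with 8 N at 0 and 14 N at the top (and 2 N of weight).
- tee (a joint): turn of the tee handle, anticlockwise from above: 0 rad with its cross pin in the deep slot (the plunger can go down), 1.15 at the rest notch, stop at 1.25. Below 0.0155 m of lift it cannot leave the slot; a land holds it up at 0.0155 m on the way; it drops 2.5 mm into the rest notch, which keeps it from turning back until it is lifted again.
- tee_grip (a point): centre of the plunger's black tee handle: a bar 66 mm long, 14 mm wide and 18 mm high, this point's x axis along the bar. With the plunger home it is 155 mm above the table; it goes up and turns with the plunger. A round steel sleeve, 40 mm across and up to 132 mm above the table, stands below it.
- step_centre (a point): middle of the stepped test block of dark steel (140 long x 60 wide mm, five steps of 10 to 50 mm), 25 mm above its underside. The arm is to be locked over this one.
- weld_centre (a point): middle of the flat dark steel test plate with a weld bead across it (150 x 70 x 20 mm), 10 mm above its underside, at the other station.
- wedge_probe: small angle-beam wedge probe (60 x 30 x 30 mm) lying on the stand's bed; underside.
- couplant: white couplant bottle with a green cap, 60 mm across, 150 mm tall; underside.
- rust_plates: two rusty steel strips, one on the other, 300 x 75 x 16 mm; underside.
- scraper: hand brush with a wooden handle, 200 mm long; underside.
- calliper: digital calliper, 200 mm long, lying flat; underside.
- round_block: round steel reference block, 76 mm across, 30 mm high; underside.

How it is judged:
By the outcome, as a careful person would: the job done as asked, in the order asked, and still so for the second after the job is handed in, with the robot touching nothing.
It also fails if it takes over 72 s, if anything falls off the work surface, if the arm or the gripper's body presses on something with over 40 N, if the wrist force passes 120 N, or if a joint passes its speed limit or range.

## Working session

There is one attempt and no reset: what is moved stays moved. The work goes in short steps, Python scripts to look and compute and a tool call to move; the robot and the scene stay as the last step left them, time stands still between calls to the robot, and variables do not carry over. Pictures are saved under pics/ and viewed, at most 10 in all, crops included, and the job is handed in when it is done.

Besides the shell and the picture viewer there is one more tool, called after "Call:" by a JSON object that holds its "name" and its "arguments", one argument or row to a line. servo_tool: Moves the arm, as the interface text tells. Its arguments: {"type":"object","properties":{"motion":{"type":"array"},"grip_force":{"type":"number"}},"required":["motion"]}

```bash
mkdir -p pics; ls
cat > h.py <<'E'
import numpy as np, cv2
from station import env
def snap(n):
    info=env.camera_info(n); im,d=env.snapshot(n); return im,d,info
def cloud(d,info):
    K=np.array(info['mtx']);R=np.array(info['rotation']);o=np.array(info['origin'])
    v,u=np.mgrid[0:480,0:640]
    x=(u-K[0,2])/K[0,0]*d;y=(v-K[1,2])/K[1,1]*d
    return np.stack([x,-y,-d],-1)@R.T+o
E
python3 - <<'E'
from h import *
for n in("scene","side"):
    im,d,i=snap(n); cv2.imwrite(f"pics/{n}0.png",im); np.savez(f"{n}0.npz",im=im,P=cloud(d,i),d=d)
    print(n,i)
s=env.read_state();print(s['clock'],s['position'],s['orientation'],s['width'])
E
```

```text
pics
scene {'mtx': array([[483.3206463 ,   0.        , 313.29905638],
       [  0.        , 483.3206463 , 238.50402764],
       [  0.        ,   0.        ,   1.        ]]), 'origin': array([1155.55511822,  582.61509561, 1057.31316166]), 'rotation': array([[-0.64314266, -0.5629457 ,  0.51909504],
       [ 0.76559469, -0.45922619,  0.45052866],
       [-0.01524113,  0.6871706 ,  0.7263362 ]])}
side {'mtx': array([[587.32294485,   0.        , 323.2237802 ],
       [  0.        , 587.32294485, 240.20822971],
       [  0.        ,   0.        ,   1.        ]]), 'origin': array([-263.39371909,  685.00105445,  919.01757348]), 'rotation': array([[-0.68345939,  0.45090533, -0.57407982],
       [-0.72978189, -0.44075628,  0.52263974],
       [-0.01736824,  0.77615609,  0.63030157]])}
0.1 [ 214.38381959 -478.85201628  226.11348418] [[ 9.12759010e-01  4.08498291e-01 -3.68793879e-04]
 [ 4.08498410e-01 -9.12758096e-01  1.30638085e-03]
 [ 1.97034748e-04 -1.34306261e-03 -9.99999079e-01]] 91.68445758619214
```

View pics/scene0.png

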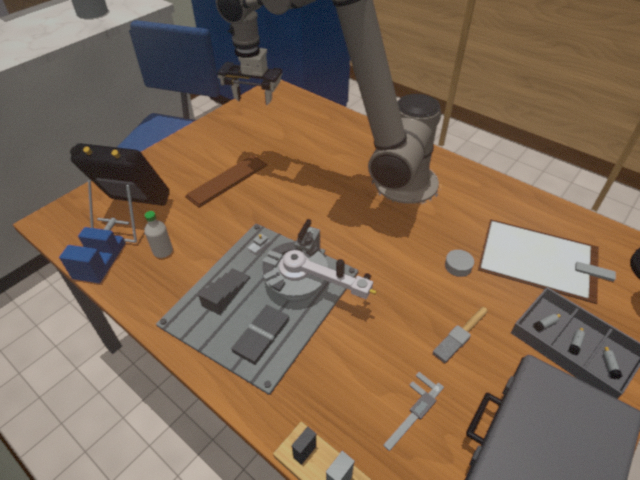

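View pics/side0.png

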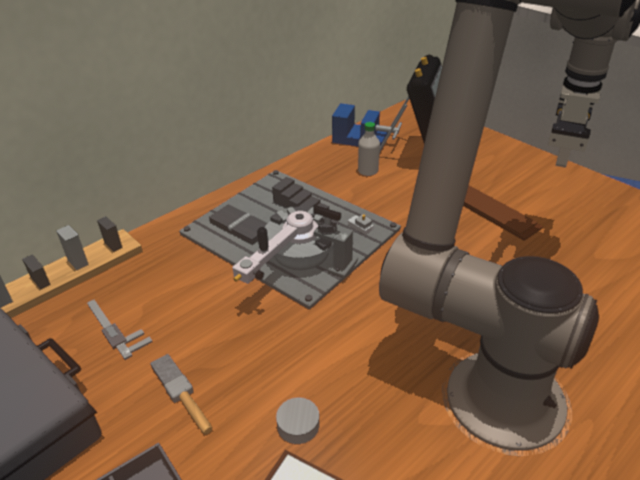

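The scene view shows the hub at about (292,262), the hand grip at (341,270) and the tee at (305,232). The stepped block is near (224,289) and the weld plate near (262,333). The side view has the hub at (299,218), the grip at (263,240) and the tee at (327,212).

Run:
```python
from h import *
a=np.load("scene0.npz");P=a['P'];im=a['im']
b=np.load("side0.npz");Q=b['P'];imb=b['im']
for (u,v) in [(292,257),(292,262),(341,264),(341,270),(305,226),(308,232),(320,268),(362,285),(224,289),(262,333),(240,280),(205,300)]: print('sc',u,v,P[v,u].round(),im[v,u])
for (u,v) in [(299,215),(263,230),(263,240),(327,210),(320,208),(335,214),(340,240),(290,190),(240,220)]: print('si',u,v,Q[v,u].round(),imb[v,u])
# slices from both clouds
A=np.concatenate([P.reshape(-1,3),Q.reshape(-1,3)]);C=np.concatenate([im.reshape(-1,3),imb.reshape(-1,3)]).astype(int)
src=np.r_[np.zeros(307200),np.ones(307200)]
roi=(A[:,0]>330)&(A[:,0]<800)&(abs(A[:,1])<350)
for nm,lo,hi in(("tee+grip dark",140,175),("hubtop",118,126)):
    m=roi&(A[:,2]>lo)&(A[:,2]<hi)
    if nm[0]=='t': m&=C.max(1)<70
    for s in(0,1):
        mm=m&(src==s);X=A[mm]
        if len(X)==0: continue
        # cluster
        g=np.zeros((500,700),np.uint8);ix=((X[:,:2]-[330,-350])).astype(int);g[ix[:,0],ix[:,1]]=255
        g=cv2.dilate(g,np.ones((9,9)));n,l=cv2.connectedComponents(g)
        for k in range(1,n):
            Y=X[l[ix[:,0],ix[:,1]]==k]
            if len(Y)>8:
                c=cv2.minAreaRect(Y[:,:2].astype(np.float32));print(nm,s,len(Y),Y.mean(0).round(1),Y[:,2].min().round(),Y[:,2].max().round(),c)
for nm,img,r in(("a",im,(190,400,150,400)),("b",imb,(160,310,170,400))):
    cv2.imwrite(f"pics/c{nm}.png",cv2.resize(img[r[0]:r[1],r[2]:r[3]],None,fx=3,fy=3 if nm=='b' else 2.8))
```

```text
sc 292 257 [572.   2. 122.] [92 92 96]
sc 292 262 [584.  13. 121.] [190 189 196]
sc 341 264 [542. 136. 167.] [41 46 58]
sc 341 270 [544. 139. 148.] [37 45 58]
sc 305 226 [493. -20. 160.] [42 48 59]
sc 308 232 [484. -19. 131.] [85 88 93]
sc 320 268 [549.  76. 112.] [189 187 194]
sc 362 285 [532. 195. 123.] [149 152 151]
sc 224 289 [ 726. -102.   56.] [88 90 92]
sc 262 333 [750.  57.  36.] [146 148 146]
sc 240 280 [ 667. -108.   32.] [87 89 91]
sc 205 300 [ 780. -115.   54.] [48 48 56]
si 299 215 [565.   4. 125.] [75 76 81]
si 263 230 [531. 130. 170.] [45 47 53]
si 263 240 [525. 137. 151.] [38 40 47]
si 327 210 [496. -19. 163.] [40 43 52]
si 320 208 [511. -13. 163.] [39 42 51]
si 335 214 [471. -20. 165.] [37 41 51]
si 340 240 [447. -11. 111.] [91 95 97]
si 290 190 [ 735. -110.   56.] [78 81 86]
si 240 220 [745.  47.  36.] [135 140 141]
tee+grip dark 0 87 [507.1 -12.  160.9] 149.0 167.0 ((502.20379638671875, -14.103992462158203), (56.935081481933594, 10.388575553894043), 18.96327781677246)
tee+grip dark 0 75 [543.5 134.8 158.7] 140.0 173.0 ((541.4320678710938, 133.85687255859375), (15.5
[... 819 characters left out ...]
6.7 120.2] 118.0 126.0 ((567.5879516601562, 5.190181732177734), (49.085411071777344, 50.817962646484375), 89.19038391113281)
hubtop 1 56 [485.5  -9.8 122.3] 118.0 126.0 ((485.9905090332031, -13.759160995483398), (38.39842224121094, 22.224695205688477), 74.1675796508789)
hubtop 1 101 [519.7 190.  120.2] 118.0 125.0 ((520.2548828125, 188.68414306640625), (33.113319396972656, 37.85408020019531), 19.219202041625977)
hubtop 1 16 [529.7 134.  121.7] 119.0 126.0 ((530.70458984375, 133.95814514160156), (19.388029098510742, 7.09097146987915), 49.952449798583984)
hubtop 1 204 [561.5   5.3 120.2] 118.0 125.0 ((561.798095703125, 4.943544387817383), (51.32275390625, 52.51483917236328), 84.78221130371094)
```

Call:
{"name": "servo_tool", "arguments": {
  "motion": [
    [1,0.0495,-0.0342,-0.0082,0],
    [1,0.0495,-0.0342,-0.0082,0],
    [1,0.0495,-0.0342,-0.0082,0],
    [1,0.0495,-0.0342,-0.0082,0],
    [1,0.0495,-0.0342,-0.0082,0],
    [1,0.0495,-0.0342,-0.0082,0],
    [1,0.0495,-0.0342,-0.0082,0],
    [1,0.0495,-0.0342,-0.0082,0],
    [1,0.0495,-0.0342,-0.0082,0],
    [1,0,0,0,0.129]
  ]
}}

```text
clock: 1.35
position: [496.7, -12.6, 300.4]
orientation: [[0.957, 0.291, 0.0], [0.291, -0.957, 0.001], [0.001, -0.001, -1.0]]
contact_force: [0.8, -0.6, 0.2]
width: 91.7
grasp_force: 0.0
```

Run:
```python
from h import *
s=env.read_state();print(s['clock'],s['position'],s['orientation'],s['joint_pos'])
im,d,i=snap("wrist"); print(i); cv2.imwrite("pics/w1.png",im); np.savez("w1.npz",im=im,P=cloud(d,i))
```

```text
1.35 [496.72434535 -12.5872101  300.36909176] [[ 9.56850485e-01  2.90580462e-01  3.80011673e-04]
 [ 2.90580115e-01 -9.56850354e-01  7.72173915e-04]
 [ 5.87992957e-04 -6.28431150e-04 -9.99999630e-01]] [-1.03271053e+01  1.37924451e+01  8.37701056e+01  4.78464708e-02
  8.24239627e+01  6.27738886e+01]
{'mtx': array([[370.93204268,   0.        , 317.1148963 ],
       [  0.        , 370.93204268, 239.50830367],
       [  0.        ,   0.        ,   1.        ]]), 'origin': array([574.34953419,  11.72993094, 458.21059081]), 'rotation': array([[ 2.90282271e-01,  9.12703651e-01,  2.87590417e-01],
       [-9.56940777e-01,  2.77096341e-01,  8.64983610e-02],
       [-7.42882494e-04, -3.00315938e-01,  9.53839497e-01]])}
```

View pics/w1.png

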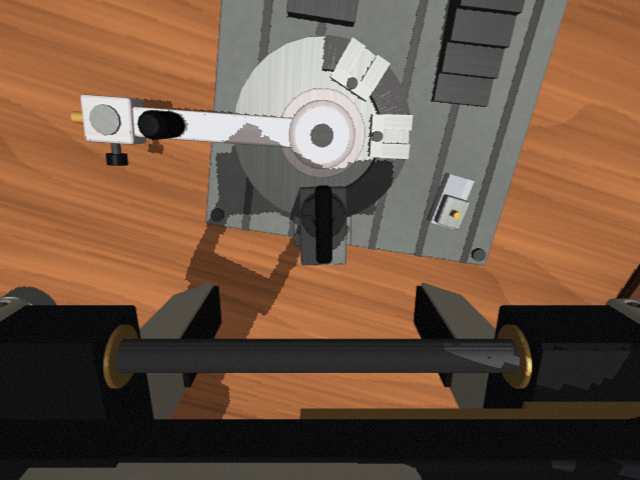

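The wrist view shows the tee at (323,225), with its bar running vertically. The hub is at (321,135), the grip at (160,124), and the two notch plates are near (390,136) and (360,68). The stepped block lies at upper right.

Run:
```python
from h import *
a=np.load("w1.npz");P=a['P'];im=a['im']
cv2.imwrite("pics/w1c.png",cv2.resize(im[30:170,300:430],None,fx=4,fy=4,interpolation=cv2.INTER_NEAREST))
i=env.camera_info("wrist");K,R,o=[np.array(i[k]) for k in('mtx','rotation','origin')]
def ray(u,v,z):
    r=R@np.array([(u-K[0,2])/K[0,0],-(v-K[1,2])/K[1,1],-1]);return o+r*(z-o[2])/r[2]
g=im.astype(int).max(2)
# tee top by depth+dark
m=(P[...,2]>150)&(P[...,2]<172)&(g<75);m[300:]=0
n,l,st,c=cv2.connectedComponentsWithStats(m.astype(np.uint8))
for k in range(1,n):
    if st[k,4]>60:
        v,u=np.where(l==k);X=np.array([ray(*p,P[p[1],p[0],2])for p in zip(u,v)]);top=X[X[:,2]>np.percentile(X[:,2],85)-4]
        print(st[k],top.mean(0).round(1),cv2.minAreaRect(top[:,:2].astype(np.float32)))
# hub centre via circle of bright ring
v,u=np.where((abs(P[...,2]-121)<3)&(np.hypot(P[...,0]-565,P[...,1]-5)<45));X=np.array([ray(a,b,122)for a,b in zip(u,v)]);print('hub',len(X),cv2.minEnclosingCircle(X[:,:2].astype(np.float32)))
for n,p in dict(platA=(391,136),platB=(360,68)).items(): print(n,P[p[1],p[0]].round(1))
print('step',[P[y,x].round() for x,y in((480,0),(478,30),(470,60),(462,90))])
```

```text
[138 110  35  30 823] [537.1 128.1 169.2] ((536.828369140625, 128.53570556640625), (19.175230026245117, 18.320341110229492), 22.611547470092773)
[ 315  185   18   79 1290] [497.9 -18.3 163.3] ((496.36224365234375, -18.87383270263672), (64.49864959716797, 13.869171142578125), 17.571231842041016)
hub 2226 ((564.6972045898438, 2.9003262519836426), 26.065563201904297)
platA [583.5 -62.   75.1]
platB [633.4 -12.5  74.3]
step [array([ 726., -104.,   53.]), array([ 705., -115.,   44.]), array([ 680., -122.,   33.]), array([ 653., -129.,   24.])]
```

View pics/w1c.png

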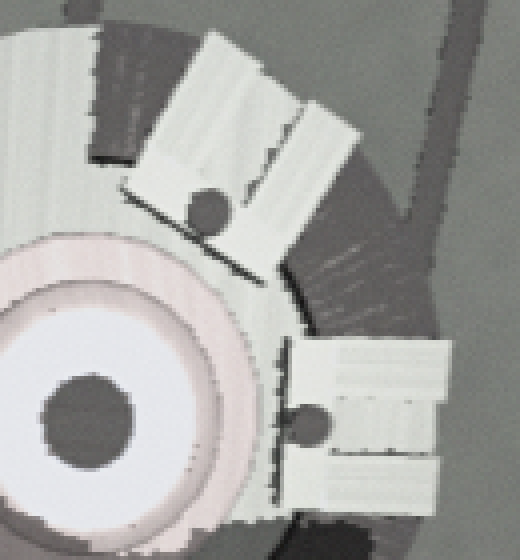

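The crop shows notch A on the right, its slot centred near crop row 427 with the screw at (308,425). Notch B is upper right, with its screw at (209,213) and the slot's outer end centred near (283,84). Notch B is the far one, which belongs to the stepped block.

Run:
```python
from h import *
i=env.camera_info("wrist");K,R,o=[np.array(i[k]) for k in('mtx','rotation','origin')]
def ray(u,v,z):
    r=R@np.array([(u-K[0,2])/K[0,0],-(v-K[1,2])/K[1,1],-1]);return (o+r*(z-o[2])/r[2])[:2]
w=lambda c,z:ray(300+c[0]/4-.4,30+c[1]/4-.4,z)
piv=np.array([564.7,2.9]); print('hub hole',w((88,421),122))
tee=np.array([496.4,-18.9])-piv; T=np.degrees(np.arctan2(tee[1],tee[0]))%360;print('tee',T,np.hypot(*tee))
for n,c,z in(('Ascrew',(308,425),86),('Aout',(436,427),75),('Aout',(436,427),86),('Bscrew',(209,213),86),('Bout',(283,84),75),('Bout',(283,84),86),('Bedge1',(245,205),86),('Bedge2',(305,105),86)):
    q=w(c,z)-piv;a=np.degrees(np.arctan2(q[1],q[0]))%360;print(n,z,q.round(1),np.hypot(*q).round(1),a.round(1),'swing rad',np.radians((a-T)%360).round(3))
for n,p in dict(grip=(536.8,128.5)).items():q=np.array(p)-piv;print(n,np.degrees(np.arctan2(q[1],q[0])))
```

```text
hub hole [564.87331911   3.06923809]
tee 197.702047640509 71.69469994358028
Ascrew 86 [ 13.3 -51.8] 53.4 284.5 swing rad 1.514
Aout 75 [ 22.  -84.2] 87.0 284.7 swing rad 1.518
Aout 86 [ 21.6 -81.6] 84.4 284.9 swing rad 1.521
Bscrew 86 [ 51.6 -14.2] 53.5 344.7 swing rad 2.565
Bout 75 [ 84.2 -22.7] 87.2 344.9 swing rad 2.569
Bout 86 [ 82.1 -21.8] 84.9 345.1 swing rad 2.572
Bedge1 86 [ 55.6 -21.6] 59.7 338.8 swing rad 2.462
Bedge2 86 [ 79.4 -28. ] 84.2 340.5 swing rad 2.493
grip 102.52397751362152
```

Call:
{"name": "servo_tool", "arguments": {
  "motion": [
    [1,-0.0022,0.0056,0.03,0.0],
    [1,0,0,0.04,0],
    [1,0,0,0.04,0],
    [1,0,0,0.03,0],
    [1,0,0,0.021,0],
    [0,0,0,0,0],
    [-0.5,0,0,0,0],
    [-1,0,0,0,0],
    [-1,0,0,0,0],
    [-1,0,0,0,0]
  ],
  "grip_force": 45
}}

```text
clock: 2.65
position: [495.1, -22.3, 139.9]
orientation: [[0.958, 0.288, 0.001], [0.288, -0.958, -0.0], [0.001, 0.0, -1.0]]
contact_force: [-1.1, 0.7, 0.5]
width: 46.3
grasp_force: 0.0
```

Call:
{"name": "servo_tool", "arguments": {
  "motion": [
    [0,0.0022,-0.003,0,0],
    [0,0,0,0,0],
    [-1,0,0,0,0],
    [-1,0,0,0,0],
    [-1,0,0,0,0],
    [-1,0,0,0,0],
    [-1,0,0,0,0],
    [-1,0,0,0,0],
    [-1,0,0,0,0],
    [-1,0,0,0,0]
  ]
}}

```text
clock: 3.9
position: [496.0, -18.5, 139.5]
orientation: [[0.958, 0.288, -0.0], [0.288, -0.958, 0.0], [-0.0, -0.0, -1.0]]
contact_force: [-0.5, 4.9, 1.6]
width: 13.3
grasp_force: 45.0
```

Call:
{"name": "servo_tool", "arguments": {
  "motion": [
    [-1,0,0,-0.003,0],
    [-1,0,0,-0.003,0],
    [-1,0,0,-0.003,0],
    [-1,0,0,-0.003,0],
    [-1,0,0,-0.003,0],
    [-1,0,0,-0.0017,0],
    [-1,0,0,0,0],
    [-1,0,0,0,0],
    [-1,0,0,0,0],
    [-1,0,0,0,0]
  ]
}}

```text
clock: 5.15
position: [495.8, -18.4, 154.4]
orientation: [[0.958, 0.288, -0.002], [0.288, -0.958, 0.001], [-0.002, -0.001, -1.0]]
contact_force: [3.9, 4.7, -14.2]
width: 13.7
grasp_force: 45.0
```

Call:
{"name": "servo_tool", "arguments": {
  "motion": [
    [-1,0,0,-0.001,0],
    [-1,0,0,-0.0008,0],
    [-1,0,0,0,0],
    [-1,0,0,0,0],
    [-1,0,0,0,0],
    [-1,0,0,0,-0.05],
    [-1,0,0,0,-0.05],
    [-1,0,0,0,-0.05],
    [-1,0,0,0,0],
    [-1,0,0,0,0]
  ]
}}

```text
clock: 6.4
position: [495.8, -18.6, 156.2]
orientation: [[0.904, 0.427, -0.002], [0.427, -0.904, 0.001], [-0.001, -0.002, -1.0]]
contact_force: [4.4, 2.6, -14.9]
width: 13.6
grasp_force: 44.9
```

Run:
```python
from h import *
s=env.read_state();print(s['position'],s['ft_torque'],s['contact_force'])
```

```text
[495.84591412 -18.6332841  156.173318  ] [ 0.57234811 -0.82814682  0.04746164] [  4.37122648   2.63925738 -14.89453768]
```

Call:
{"name": "servo_tool", "arguments": {
  "motion": [
    [-1,0,0,0,-0.13],
    [-1,0,0,0,-0.13],
    [-1,0,0,0,-0.13],
    [-1,0,0,0,-0.13],
    [-1,0,0,0,-0.13],
    [-1,0,0,0,-0.13],
    [-1,0,0,0,-0.13],
    [-1,0,0,0,-0.09],
    [-1,0,0,0,0],
    [-1,0,0,0,0]
  ]
}}

```text
clock: 7.65
position: [497.1, -19.4, 156.6]
orientation: [[0.13, 0.992, 0.001], [0.992, -0.13, -0.001], [-0.0, 0.001, -1.0]]
contact_force: [8.2, 1.1, -14.6]
width: 13.5
grasp_force: 44.9
```

Run:
```python
from h import *
s=env.read_state();print(s['position'],s['ft_torque'],s['contact_force']);o=s['orientation'];print(np.degrees(np.arctan2(o[1][0],o[0][0])))
```

```text
[497.05312596 -19.40853836 156.5902152 ] [ 0.16579141 -1.28883374 -0.03400843] [  8.24290336   1.12666016 -14.61893415]
82.54674664811307
```

Call:
{"name": "servo_tool", "arguments": {
  "motion": [
    [-1,0,0,0.001,0],
    [-1,0,0,0.001,0],
    [-1,0,0,0.001,0],
    [-1,0,0,0.001,0],
    [-1,0,0,0.001,0],
    [-1,0,0,0,0],
    [-1,0,0,0,0],
    [-1,0,0,0,0],
    [-1,0,0,0,0],
    [-1,0,0,0,0]
  ]
}}

```text
clock: 8.9
position: [497.1, -19.4, 152.3]
orientation: [[0.13, 0.992, 0.002], [0.992, -0.13, -0.001], [-0.001, 0.002, -1.0]]
contact_force: [5.9, 0.6, -10.5]
width: 13.5
grasp_force: 44.9
```

Run:
```python
from h import *
s=env.read_state();print(s['position'],s['ft_torque'],s['contact_force']);o=s['orientation'];print(np.degrees(np.arctan2(o[1][0],o[0][0])))
```

```text
[497.13652082 -19.43982974 152.25601014] [ 0.1040601  -1.0316826   0.01332215] [  5.869432     0.56577906 -10.47340781]
82.54658913237593
```

Call:
{"name": "servo_tool", "arguments": {
  "motion": [
    [-1,0,0,0.001,0],
    [-1,0,0,0.001,0],
    [-1,0,0,0,0],
    [-1,0,0,0,0],
    [-1,0,0,0,0],
    [-1,0,0,0,0],
    [-1,0,0,0,0],
    [-1,0,0,0,0],
    [-1,0,0,0,0],
    [-1,0,0,0,0]
  ]
}}

```text
clock: 10.15
position: [497.2, -19.4, 151.8]
orientation: [[0.129, 0.992, 0.003], [0.992, -0.129, -0.001], [-0.001, 0.003, -1.0]]
contact_force: [4.6, -2.1, 4.5]
width: 13.9
grasp_force: 44.9
```

Call:
{"name": "servo_tool", "arguments": {
  "motion": [
    [1,0,0,0,0],
    [1,0,0,0,0],
    [1,0,0,-0.045,0],
    [1,0,0,-0.045,0],
    [1,0.038,0.005,0,0],
    [1,0.038,0.005,0,0],
    [1,0.038,0.005,0,0],
    [1,0.039,0.005,0,0],
    [1,0,0,0,-0.175],
    [1,0,0,0,-0.175]
  ]
}}

```text
clock: 11.4
position: [534.7, 131.0, 240.1]
orientation: [[-0.226, 0.974, -0.003], [0.974, 0.226, -0.0], [0.0, -0.003, -1.0]]
contact_force: [-0.9, -0.5, -0.2]
width: 91.9
grasp_force: 0.0
```

Run:
```python
from h import *
im,d,i=snap("wrist");s=env.read_state();print(s['position'],s['joint_pos']);P=cloud(d,i)
cv2.imwrite("pics/w2.png",im)
o=s['orientation'];print(np.degrees(np.arctan2(o[1][0],o[0][0])))
ims,ds,ii=snap("side");Q=cloud(ds,ii)
for nm,p,I in(('w',P,im),('s',Q,ims)):
    m=(I.max(2)<70)&(p[...,2]>142)&(p[...,2]<182)&(abs(p[...,0]-510)<60)&(abs(p[...,1]-60)<140)
    n,l,st,c=cv2.connectedComponentsWithStats(m.astype(np.uint8))
    for k in range(1,n):
        if st[k,4]>40:
            X=p[l==k];z=np.percentile(X[:,2],90);t=X[X[:,2]>z-5];print(nm,st[k],z,t.mean(0).round(1),cv2.minAreaRect(t[:,:2].astype(np.float32)))
```

```text
[534.76077928 130.7584126  240.19691921] [ 5.77055398e+00  2.18108424e+01  8.18101293e+01 -1.32838859e-02
  7.65322103e+01 -7.66840441e+00]
103.44205921792418
w [ 305  227   33   40 1002] 170.25603617376956 [536.3 133.3 168.9] ((536.5692138671875, 132.5133819580078), (20.362512588500977, 18.99239730834961), 36.51005172729492)
w [218 380  30  39 735] 176.36407697477472 [499.6   5.5 175. ] ((499.57147216796875, 2.369220733642578), (29.664098739624023, 13.934094429016113), 82.9798583984375)
s [314 201  26  16 207] 177.49152501155172 [493.3 -15.  175.6] ((493.6127014160156, -16.670005798339844), (63.91298294067383, 15.746116638183594), 82.85475158691406)
s [257 227  11  17 133] 170.6344065731855 [532.4 132.8 169.8] ((532.5188598632812, 132.8321990966797), (14.855868339538574, 19.45894432067871), 80.97811889648438)
```

View pics/w2.png

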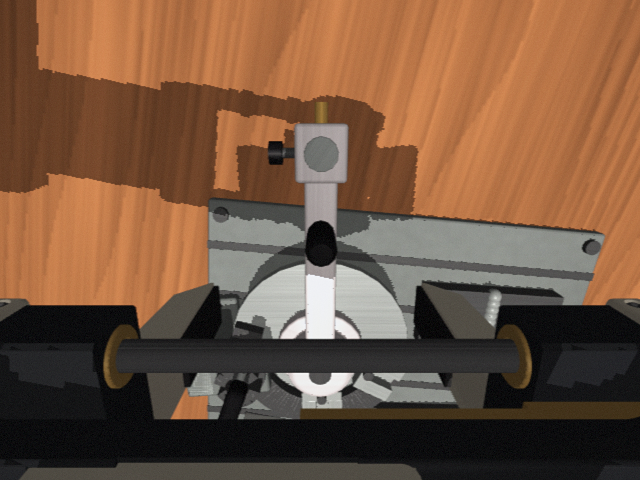

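The view shows the grip at (321,243), centred between the fingers. The tee stays up: its top is at about 176 mm and it is turned to 83°.

Call:
{"name": "servo_tool", "arguments": {
  "motion": [
    [1,0,0.0015,0.03,0],
    [1,0,0,0.03,0],
    [1,0,0,0.03,0],
    [1,0,0,0.019,0],
    [-1,0,0,0,0],
    [-1,0,0,0,0],
    [-1,0,0,0,0],
    [-1,0,0,0,0],
    [-1,0,0,0,0],
    [-1,0,0,0,0]
  ],
  "grip_force": 20
}}

```text
clock: 12.75
position: [537.2, 130.7, 132.1]
orientation: [[-0.219, 0.976, 0.0], [0.976, 0.219, -0.0], [-0.0, 0.0, -1.0]]
contact_force: [0.8, 0.5, 0.4]
width: 36.3
grasp_force: 0.0
```

Call:
{"name": "servo_tool", "arguments": {
  "motion": [
    [-1,0,0,0,0],
    [-1,0,0,0,0],
    [-1,-0.0002,0.0078,0,0.06],
    [-1,-0.0007,0.013,0,0.1],
    [-1,-0.0011,0.0169,0,0.13],
    [-1,-0.0011,0.0169,0,0.13],
    [-1,-0.0011,0.0169,0,0.13],
    [-1,-0.0011,0.0169,0,0.13],
    [-1,-0.0011,0.0169,0,0.13],
    [-1,-0.0007,0.013,0,0.1]
  ]
}}

```text
clock: 14.0
position: [648.6, 104.3, 132.0]
orientation: [[0.639, 0.77, -0.001], [0.77, -0.639, 0.001], [-0.0, -0.001, -1.0]]
contact_force: [-2.5, 1.2, 1.9]
width: 21.1
grasp_force: 20.0
```

```bash
cat > st.py <<'E'
from h import *
s=env.read_state();p=s['position'];o=s['orientation'];q=np.array(p)[:2]-[564.7,2.9]
print(s['clock'],np.round(p,1),'yaw',np.degrees(np.arctan2(o[1][0],o[0][0])).round(2),'ang',np.degrees(np.arctan2(q[1],q[0])).round(2),'r',np.hypot(*q).round(1),s['contact_force'],s['ft_torque'],s['joint_pos'][5])
E
python3 st.py
```

```text
14.0 [648.6 104.3 132. ] yaw 50.32 ang 50.38 r 131.6 [-2.45565687  1.20327262  1.88482152] [ 0.08807936  0.33389972 -0.05416786] 42.108652214198436
```

Call:
{"name": "servo_tool", "arguments": {
  "motion": [
    [-1,-0.0007,0.013,0,0.1],
    [-1,-0.0011,0.0169,0,0.13],
    [-1,-0.0011,0.0169,0,0.13],
    [-1,-0.0011,0.0169,0,0.13],
    [-1,-0.0011,0.0169,0,0.13],
    [-1,-0.0011,0.0169,0,0.13],
    [-1,-0.0011,0.0169,0,0.13],
    [-1,-0.0011,0.0169,0,0.13],
    [-1,-0.0011,0.0169,0,0.13],
    [-1,-0.0007,0.013,0,0.1]
  ]
}}

```text
clock: 15.25
position: [687.1, -41.8, 132.0]
orientation: [[0.935, -0.354, -0.001], [-0.354, -0.935, 0.002], [-0.002, -0.001, -1.0]]
contact_force: [-2.0, 4.3, 2.6]
width: 20.9
grasp_force: 20.0
```

```bash
python3 st.py
```

```text
15.25 [687.1 -41.8 132. ] yaw -20.74 ang -20.06 r 130.3 [-1.96444083  4.27297476  2.64940805] [ 0.66464733  0.41161593 -0.0818505 ] 100.82501251618146
```

Call:
{"name": "servo_tool", "arguments": {
  "motion": [
    [-1,-0.0009,0.0156,0,0.12],
    [-1,-0.0009,0.0156,0,0.12],
    [-1,-0.0009,0.0156,0,0.12],
    [-1,-0.0002,0.0072,0,0.055],
    [-1,0,0,0,0],
    [-1,0,0,0,0],
    [-1,0,0,0,0],
    [-1,0,0,0,0],
    [-1,0,0,0,0],
    [-1,0,0,0,0]
  ]
}}

```text
clock: 16.5
position: [658.2, -86.7, 132.0]
orientation: [[0.716, -0.698, -0.002], [-0.698, -0.716, 0.001], [-0.002, 0.001, -1.0]]
contact_force: [-4.7, 3.5, 2.4]
width: 21.4
grasp_force: 20.0
```

```bash
python3 st.py
```

```text
16.5 [658.2 -86.7 132. ] yaw -44.26 ang -43.78 r 129.5 [-4.66422219  3.50770514  2.41255921] [ 0.63592675  0.6067056  -0.2333812 ] 120.11274991549922
```

Call:
{"name": "servo_tool", "arguments": {
  "motion": [
    [-1,0,0.0016,0,0.012],
    [-1,0,0,0,0],
    [-1,0,0,0,0],
    [-1,0,0,0,0],
    [1,0,0,0,0],
    [1,0,0,0,0],
    [1,0,0,0,0],
    [1,0,0,-0.05,0],
    [1,0,0,-0.06,0],
    [1,0,0,0,0]
  ]
}}

```text
clock: 17.75
position: [660.2, -89.5, 248.3]
orientation: [[0.707, -0.707, 0.011], [-0.707, -0.707, -0.003], [0.01, -0.006, -1.0]]
contact_force: [0.3, -1.1, 1.0]
width: 76.9
grasp_force: 0.0
```

```bash
python3 st.py
python3 - <<'E'
from h import *
im,d,i=snap("wrist");P=cloud(d,i);cv2.imwrite("pics/w3.png",im)
m=(im.max(2)<70)&(P[...,2]>142)&(P[...,2]<182)&(np.hypot(P[...,0]-657,P[...,1]+88)<40)
X=P[m];z=np.percentile(X[:,2],90);t=X[X[:,2]>z-5];print(z,t.mean(0),cv2.minAreaRect(t[:,:2].astype(np.float32)))
E
```

```text
17.75 [660.2 -89.5 248.3] yaw -44.99 ang -44.07 r 132.9 [ 0.30505276 -1.08999145  0.9662753 ] [0.11359053 0.03635665 0.01533424] 120.68831514040897
170.31517298428696 [658.12816961 -88.07364077 168.97752233] ((657.6096801757812, -87.39435577392578), (19.961030960083008, 19.203853607177734), 46.09282684326172)
```

View pics/w3.png

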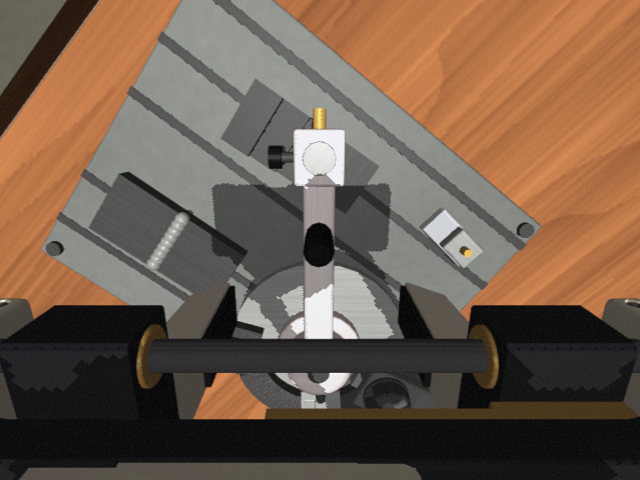

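The view shows the probe arm over the stepped block, with the grip at (319,244) and the arm at -44.2°, a swing of about 2.56 rad. Next I go back to the tee.

Call:
{"name": "servo_tool", "arguments": {
  "motion": [
    [1,-0.0407,0.0163,0,0],
    [1,-0.0407,0.0163,0,0],
    [1,-0.0407,0.0163,0,0],
    [1,-0.0407,0.0163,0,0],
    [1,0,0,0,-0.171],
    [1,0,0,0,-0.171],
    [1,0,0,0,-0.171],
    [1,0,0,0,-0.171],
    [1,0,0,0,-0.171],
    [1,0,0,0,-0.171]
  ]
}}

```text
clock: 19.05
position: [495.7, -19.8, 240.3]
orientation: [[0.97, 0.244, -0.003], [0.244, -0.97, 0.0], [-0.003, -0.001, -1.0]]
contact_force: [0.4, 1.1, -0.1]
width: 91.7
grasp_force: 0.0
```

Call:
{"name": "servo_tool", "arguments": {
  "motion": [
    [1,0,0,0,-0.171],
    [1,0,0,0,-0.171],
    [1,0,0,0,-0.171],
    [1,0,0,0,-0.171],
    [1,0,0,0,-0.171],
    [1,0,0,0,-0.171],
    [1,0,0,0,-0.171],
    [1,0,0,0,0],
    [1,0,0,0,0],
    [1,0,0,0,0]
  ]
}}

```text
clock: 20.3
position: [496.4, -19.8, 241.7]
orientation: [[0.134, 0.991, -0.001], [0.991, -0.134, -0.0], [-0.0, -0.001, -1.0]]
contact_force: [-0.3, 0.5, -0.1]
width: 91.9
grasp_force: 0.0
```

```bash
python3 st.py
```

```text
20.3 [496.4 -19.8 241.7] yaw 82.27 ang -161.62 r 72.0 [-0.29672181  0.51725636 -0.13419685] [-0.04921107 -0.08913787  0.00107101] -3.396465822683029
```

Call:
{"name": "servo_tool", "arguments": {
  "motion": [
    [1,0,0.0006,0.03,0],
    [1,0,0,0.03,0],
    [1,0,0,0.02,0],
    [1,0,0,0.01,0],
    [-1,0,0,0,0],
    [-1,0,0,0,0],
    [-1,0,0,0,0],
    [-1,0,0,0,0],
    [-1,0,0,0,0],
    [-1,0,0,0,0]
  ],
  "grip_force": 45
}}

```text
clock: 21.55
position: [497.2, -19.9, 152.1]
orientation: [[0.133, 0.991, 0.0], [0.991, -0.133, -0.0], [-0.0, 0.0, -1.0]]
contact_force: [0.6, 0.3, -0.8]
width: 36.7
grasp_force: 0.0
```

Call:
{"name": "servo_tool", "arguments": {
  "motion": [
    [-1,0,0,0,0],
    [-1,0,0,0,0],
    [-1,0,0,-0.001,0],
    [-1,0,0,-0.001,0],
    [-1,0,0,-0.001,0],
    [-1,0,0,-0.001,0],
    [-1,0,0,-0.001,0],
    [-1,0,0,0,0],
    [-1,0,0,0,0],
    [-1,0,0,0,0]
  ]
}}

```text
clock: 22.8
position: [497.0, -19.9, 156.0]
orientation: [[0.133, 0.991, -0.001], [0.991, -0.133, 0.0], [0.0, -0.001, -1.0]]
contact_force: [5.3, -0.9, -15.4]
width: 14.0
grasp_force: 45.0
```

```bash
python3 st.py
```

```text
22.8 [497.  -19.9 156. ] yaw 82.38 ang -161.4 r 71.4 [  5.28306913  -0.85927813 -15.39416723] [-0.11198993 -1.04831445  0.03909046] -3.499695387485247
```

Call:
{"name": "servo_tool", "arguments": {
  "motion": [
    [-1,0,0,0,0.08],
    [-1,0,0,0,0.13],
    [-1,0,0,0,0.13],
    [-1,0,0,0,0.13],
    [-1,0,0,0,0.13],
    [-1,0,0,0,0.13],
    [-1,0,0,0,0.13],
    [-1,0,0,0,0.13],
    [-1,0,0,0,0.13],
    [-1,0,0,0,0.025]
  ]
}}

```text
clock: 24.05
position: [495.4, -18.6, 155.6]
orientation: [[0.957, 0.289, -0.005], [0.289, -0.957, 0.002], [-0.004, -0.004, -1.0]]
contact_force: [0.6, 6.0, -14.8]
width: 14.2
grasp_force: 45.1
```

Call:
{"name": "servo_tool", "arguments": {
  "motion": [
    [-1,0,0,0,0],
    [-1,0,0,0,0],
    [-1,0,0,0.002,0],
    [-1,0,0,0.002,0],
    [-1,0,0,0.002,0],
    [-1,0,0,0,0],
    [-1,0,0,0,0],
    [-1,0,0,0,0],
    [-1,0,0,0,0],
    [-1,0,0,0,0]
  ]
}}

```text
clock: 25.3
position: [495.5, -18.7, 149.9]
orientation: [[0.957, 0.292, -0.004], [0.292, -0.957, 0.002], [-0.004, -0.003, -1.0]]
contact_force: [-0.6, 4.7, -13.3]
width: 13.4
grasp_force: 45.1
```

```bash
python3 st.py
```

```text
25.3 [495.5 -18.7 149.9] yaw 16.95 ang -162.71 r 72.5 [ -0.5684031    4.71626979 -13.28859302] [ 0.8952778  -0.02291484  0.38884726] 61.94858597666041
```

Call:
{"name": "servo_tool", "arguments": {
  "motion": [
    [-1,0,0,0.001,0],
    [-1,0,0,0.001,0],
    [-1,0,0,0.001,0],
    [-1,0,0,0,0],
    [-1,0,0,0,0],
    [-1,0,0,0,0],
    [-1,0,0,0,0],
    [-1,0,0,0,0],
    [-1,0,0,0,0],
    [-1,0,0,0,0]
  ]
}}

```text
clock: 26.55
position: [495.5, -18.6, 147.1]
orientation: [[0.957, 0.292, -0.004], [0.292, -0.957, 0.002], [-0.004, -0.003, -1.0]]
contact_force: [-0.2, 6.3, -12.9]
width: 14.1
grasp_force: 45.1
```

Call:
{"name": "servo_tool", "arguments": {
  "motion": [
    [-1,0,0,0.001,0],
    [-1,0,0,0.001,0],
    [-1,0,0,0.001,0],
    [-1,0,0,0.001,0],
    [-1,0,0,0.001,0],
    [-1,0,0,0.001,0],
    [-1,0,0,0.001,0],
    [-1,0,0,0,0],
    [-1,0,0,0,0],
    [-1,0,0,0,0]
  ]
}}

```text
clock: 27.8
position: [495.5, -18.6, 140.4]
orientation: [[0.957, 0.292, -0.004], [0.292, -0.957, 0.002], [-0.003, -0.003, -1.0]]
contact_force: [-1.8, 5.7, -9.3]
width: 13.8
grasp_force: 45.1
```

Call:
{"name": "servo_tool", "arguments": {
  "motion": [
    [-1,0,0,0.001,0],
    [-1,0,0,0.0005,0],
    [-1,0,0,0,0],
    [-1,0,0,0,0],
    [1,0,0,0,0],
    [1,0,0,0,0],
    [1,0,0,0,0],
    [1,0,0,-0.04,0],
    [1,0,0,-0.05,0],
    [1,0,0,-0.05,0]
  ]
}}

```text
clock: 29.05
position: [497.1, -20.1, 281.3]
orientation: [[0.957, 0.289, 0.0], [0.289, -0.957, -0.0], [0.0, 0.001, -1.0]]
contact_force: [0.7, -0.5, -0.5]
width: 69.3
grasp_force: 0.0
```

Call:
{"name": "servo_tool", "arguments": {
  "motion": [
    [1,-0.03,0,-0.02,0],
    [1,-0.03,0,0,0],
    [1,0,0,0,0],
    [1,0,0,0,0],
    [1,0,0,0,0],
    [1,0,0,0,0],
    [1,0,0,0,0],
    [1,0,0,0,0],
    [1,0,0,0,0],
    [1,0,0,0,0]
  ]
}}

```text
clock: 30.3
position: [439.7, -37.2, 299.5]
orientation: [[0.957, 0.289, 0.0], [0.289, -0.957, -0.0], [0.0, 0.0, -1.0]]
contact_force: [0.0, -0.5, 0.6]
width: 91.8
grasp_force: 0.0
```

```bash
python3 st.py
python3 - <<'E'
from h import *
for n in("wrist","side"):
    im,d,i=snap(n);P=cloud(d,i);cv2.imwrite(f"pics/{n}4.png",im)
    for nm,c,r in(("tee",(496,-18.5),42),("grip",(657,-88),30)):
        m=(im.max(2)<75)&(P[...,2]>142)&(P[...,2]<185)&(np.hypot(P[...,0]-c[0],P[...,1]-c[1])<r)
        X=P[m]
        if len(X)<30: continue
        z=np.percentile(X[:,2],90);t=X[X[:,2]>z-5];print(n,nm,len(X),z.round(1),np.median(X[:,2]).round(1),cv2.minAreaRect(t[:,:2].astype(np.float32)))
E
```

```text
30.3 [439.7 -37.2 299.5] yaw 16.78 ang -162.21 r 131.3 [ 0.04924468 -0.48136201  0.5766628 ] [-0.05582423 -0.00377518  0.06115491] 58.42187643384089
wrist tee 1497 164.4 163.2 ((497.03936767578125, -17.256309509277344), (65.44486999511719, 13.962141036987305), 17.99222183227539)
side tee 229 165.1 160.9 ((493.5264892578125, -16.365907669067383), (65.04927062988281, 15.448150634765625), 19.222103118896484)
side grip 89 170.3 158.6 ((653.776611328125, -86.66259765625), (13.745304107666016, 17.062711715698242), 35.18825912475586)
```

View pics/wrist4.png

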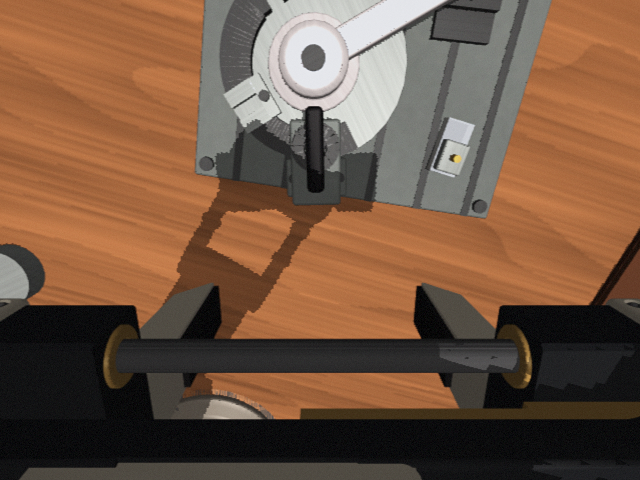

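The tee is back in line at about 18°, near (314,148), with its top at about 164 mm. The arm is over the stepped block. I compare the tee height against the first picture before handing in.

Run:
```python
from h import *
def f(im,P):
    m=(im.max(2)<75)&(P[...,2]>142)&(P[...,2]<185)&(np.hypot(P[...,0]-496,P[...,1]+18.5)<42);X=P[m][:,2];return len(X),np.percentile(X,[50,75,90]).round(1)
for n in("scene","side"):
    a=np.load(f"{n}0.npz");im,d,i=snap(n);print(n,f(a['im'],a['P']),f(im,cloud(d,i)))
a=np.load("w1.npz");im,d,i=snap("wrist");print(f(a['im'],a['P']),f(im,cloud(d,i)))
```

```text
scene (95, array([162.4, 164.1, 165.5])) (100, array([162. , 163.9, 165.4]))
side (234, array([160.8, 163.6, 164.8])) (228, array([161.1, 163.3, 164.6]))
(1292, array([163.3, 163.9, 164.4])) (1505, array([163.3, 163.9, 164.4]))
```

The tee's height matches the parked, fully home state in all three cameras.

```bash
python3 -c "
from station import env
print(env.sign_off())"
```

```text
the job is handed in; nothing more can be done
None
```

The probe arm is locked over the stepped block with the plunger pin fully home in that station's notch, the robot is clear of everything, and the job is handed in at about 30 s of the 72 s allowed.

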